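Find the heavy side of the tube rotator's wheel

ROBOT

A 6-joint arm with a two-finger parallel gripper is mounted at the origin on the work surface. World frame = base frame: x ahead of the robot, y to its left, z up, the work surface at z = 0. Lengths are in m, angles in rad, forces in N, time in s.
With the tool pointing down it reaches from about 0.25 to 0.775 m from the base axis. Payload 4 kg.
Tool frame: the origin (TCP) lies at the very end of the fingers, on their centre line; the grasp point (between the pads) lies 19 mm behind it (robot.hold_point_z is the distance from the TCP to the grasp point, in m); z points along the fingers, y is the line along which they close (so a half turn about z gives the same grasp; the last joint's range is limited). The gripper opens to 94 mm and grips with 3 to 60 N. Pads are 16 mm wide; open, the fingers measure 119 mm over their backs; the gripper's body (75 mm by 177 mm) begins 78 mm behind the grasp point.
Start: joints at [-1.21, 0.087, 1.371, -0, 1.684, -0.103], TCP at [0.246, -0.492, 0.206] pointing down, gripper open.
Joint ranges: [-3.1, 3.1], [-0.76, 2.03], [0.27, 2.55], [-1.08, 4.22], [0.17, 2.65], [-2.57, 2.57]. Speed limits (rad/s): [2.79, 2.79, 3.14, 3.14, 3.14, 3.14].

INTERFACE

Orientations are given as [roll, pitch, yaw] about the fixed x, y, z axes, in that order (R = Rz(yaw) Ry(pitch) Rx(roll)).
In Python, from bench import robot gives the robot as it stands.
- The arm moves only by the tool carry_out, never from a script. Its argument "steps" is a list of rows, each a list of 3 entries, a list of its own where there are three numbers: the shift along the tool's x, y, z in m, then the turn about the tool's z in units of 10 degrees (1.0 is 10 degrees), then the closure, from -1 (fully open) to 1 (shut). In form: [[[tx, ty, tz], roll, jaw], ...]. A call has 1 to 10 rows; each row is the pose to reach, as a shift and turn from the pose commanded when the call began, along the tool's axes at that moment; what a row does not reach only later rows make up. A row lasts 1/8 s, in which the tool goes at most 62.5 mm and 10.7 degrees, less where a joint would pass 70% of its speed; a pose out of reach is approached as far as the arm can. A call with a gripper value outside its range is refused whole. The fingers move at their own pace and stop on an object; the grip force is fixed at half the most. Time passes only in rows, so rows that repeat a pose let the fingers close. It gives the time, the measured TCP pose, the force, the opening and the grip force at its end, in the units of the state.
- robot.get_obs(): the state, without advancing time (a new reading comes with each control period).
- robot.snapshot(name): name is "side" or "top"; returns a dict with "image" (384x512x3 uint8, red, green, blue), "z_map" (384x512 float32, m along the optical axis (not along the pixel's ray), 0 where there is no reading), "mtx" (3x3 intrinsics, pixels), "D" ([k1, k2, p1, p2, k3] as OpenCV has them; the pictures are not rectified), "R" (3x3) and "t" (3): a world point X has camera coordinates R X + t. Camera axes: x right, y down, z forward; pixel columns grow to the right and rows downward; lengths in m; the calibration is good to about 2 mm. A picture is of the moment at which its call begins.
- robot.close_job(): hands the job in; it is judged then, once.
The state is a dict: "time": time; "joint_positions": joint angles; "qvel": joint speeds; "joint_torque": joint torques, N m; "tool_pos": TCP position; "ee_rot": TCP orientation; "wrist_force": force on the tool from outside, world axes, zero at the start; "wrist_torque": the same for the moment, N m; "width": finger opening in m; "finger_force": force on a finger pad.
Only numpy, scipy, OpenCV 4.12 (cv2) and the standard library are available. Lean on these libraries where they do the work, as an engineer would, in place of code of your own. Each camera call takes 0.05 s, during which the arm holds its last target. There are 200 camera calls.

TASK

The white wheel of the tube rotator is off balance, with its heavy side hidden inside. Swing the hasp off the catch on the wheel's rim and fold it back past upright, then turn the wheel by its crank handle and feel which side is heavy, and bring the heavy side straight down so that the light spot on top can be marked; finish with the wheel at rest there and the crank handle still held in the gripper, nothing let go. Leave the reagent bottle and the tube rack beside the stand where they are.

Things in the scene. Friction and masses are not known exactly. Their poses are not given: they have to be found in the camera images.
- hub (a point): Centre of the tube rotator's wheel (white disc, 124 mm across, 26 mm thick) on its level axle 125 mm above the bench. Frame of the fixed stand: x along the axle from the wheel's front to its back (the crank handle sticks out to -x, roughly towards the robot), y sideways, z up. Base plate 150 x 150 x 14 mm, 55 mm before to 95 mm behind this point; upright 70 mm wide, 30 to 60 mm behind it.
- wheel (a joint): Turn of the wheel about the hub's x axis, rad, no stops; 0 at the start (catch on top, crank handle level on the +y side), positive raises the handle: it lies at y = 45 cos, z = 45 sin mm in the hub frame. The bearing drags steadily with 0.29 N m (6.5 N at the handle), more than the unbalance of 0.20 to 0.25 N m (4.5 to 5.5 N at the handle), so the wheel stays where it is left.
- crank: Black crank handle: a sleeve 18 mm in diameter, 70 mm long, turning freely on a spindle parallel to the axle; origin at its middle, 75 mm in front of the hub, 45 mm off the axle; x along it, y and z turn with it. Moved slowly, it resists more while the heavy side rises, less while it falls, turning either way. Which side is heavy differs each time, at the start never within 0.7 rad of straight down.
- hasp (a joint): Swing of the steel hasp, a slotted strap 28 mm wide, 5 mm thick, hinged on top of the upright: 0 flat forward over the rim, the catch (an 8 mm square peg on the rim) standing through its slot and keeping the wheel from turning; pi/2 upright; 2.2 fully back. A stiff hinge: it stays where it is left, and about 1 N at the bar moves it.
- hasp_bar (a point): Centre of the hasp's pull bar at its free end: a round bar 12 mm in diameter, 34 mm long, along the hub y axis, to be pinched over its two ends; at the start 40 mm in front of the hub and 86 mm above it. The strap runs from under it back to the hinge.
- hasp_hinge (a point): The hasp's hinge line (it runs along the hub y axis), 45 mm behind the hub and 77 mm above it; the pull bar circles it at 85.5 mm, first up and then back (towards +x of the hub frame).
- gauge (a joint): A small sprung gauge pin sealed inside the wheel at the heavy side, out of sight and reach; metres. Its weight draws it 0.05 mm (0.00005) out when the heavy side is straight down, 0 when that side is level, -0.00005 when it is on top. The readings' noise hides it; it is used for judging.
- reagent_mid (a point): Middle of a capped glass reagent bottle, 60 mm in diameter and 130 mm high, beside the stand. Not to be moved.
- rack_mid (a point): Middle of a white tube rack, 60 x 100 x 45 mm, with three capped tubes up to 76 mm, beside the stand. Not to be moved.

How it is judged:
By the outcome, as a careful person would: the job done as asked, in the order asked, and still so for the second after the job is handed in, while the arm keeps its last pose, push and grip.
It also fails if it takes over 72 s, if anything falls off the work surface, if the arm or the gripper's body presses on something with over 40 N, if the wrist force passes 120 N, or if a joint passes its speed limit or range.

## Working session

There is one attempt and no reset: what is moved stays moved. The work goes in short steps, Python scripts to look and compute and a tool call to move; the robot and the scene stay as the last step left them, time stands still between calls to the robot, and variables do not carry over. Pictures are saved under pics/ and viewed, at most 10 in all, crops included, and the job is handed in when it is done.

Besides the shell and the picture viewer there is one more tool, called after ">>>" by a JSON object that holds its "name" and its "arguments", one argument or row to a line. carry_out: Moves the arm, as the interface text tells. Its arguments: {"type":"object","properties":{"steps":{"type":"array","items":{"type":"array"}}},"required":["steps"]}

```bash
ls; mkdir -p pics
python3 - <<'E'
from bench import robot
import cv2,numpy as np
print({k:np.round(v,3) for k,v in robot.get_obs().items()})
for n in("side","top"):
    s=robot.snapshot(n); cv2.imwrite(f"pics/{n}0.png",s["image"][:,:,::-1]); np.savez(f"{n}0.npz",**s)
    print(n,s["mtx"].round(1).tolist(),s["D"],s["R"].round(3).tolist(),s["t"])
E
```

```text
pics
{'time': np.float64(0.0), 'joint_positions': array([-1.21 ,  0.088,  1.372,  0.   ,  1.684, -0.103]), 'qvel': array([-0.001, -0.001, -0.   ,  0.   ,  0.001,  0.001]), 'joint_torque': array([ 0.0000e+00, -3.4019e+01, -3.0242e+01,  7.2000e-02,  3.3000e-02,
       -0.0000e+00]), 'tool_pos': array([ 0.246, -0.491,  0.204]), 'ee_rot': array([-3.139, -0.   ,  0.464]), 'wrist_force': array([0.023, 0.198, 0.35 ]), 'wrist_torque': array([-0.006,  0.036, -0.038]), 'finger_force': np.float64(0.0), 'width': np.float64(0.094)}
side [[421.2, 0.0, 255.2], [0.0, 421.2, 191.4], [0.0, 0.0, 1.0]] [-0.14347467  0.          0.          0.          0.        ] [[-0.985, -0.174, 0.012], [-0.129, 0.685, -0.717], [0.117, -0.708, -0.697]] [0.58904597 0.15990601 0.85705044]
top [[476.0, 0.0, 251.2], [0.0, 476.0, 200.1], [0.0, 0.0, 1.0]] [-0.18254013  0.          0.          0.          0.        ] [[0.016, -1.0, -0.007], [-0.99, -0.015, -0.139], [0.139, 0.009, -0.99]] [0.03560291 0.62063367 1.22108567]
```

View pics/side0.png

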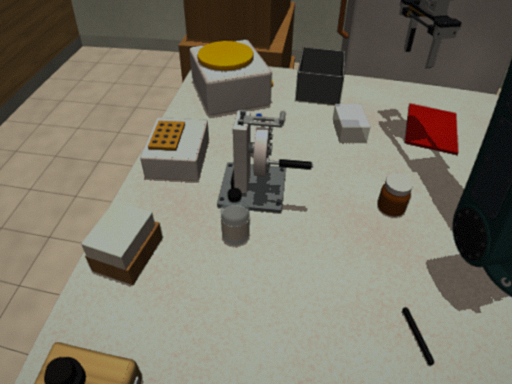

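View pics/top0.png

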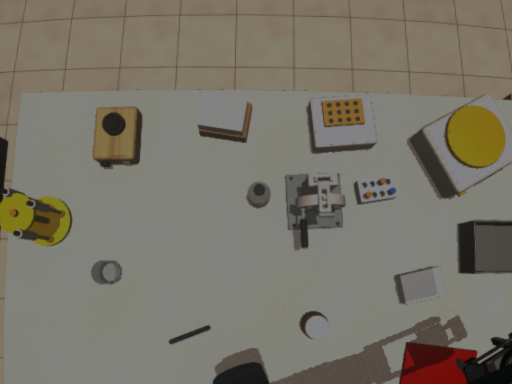

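Both views show the stand at the middle of the bench: in the top view the wheel is at (320,200), the crank points down to (304,235) and the hasp runs from (323,180) to (325,210). The bottle is at (259,193) and the rack at (376,190). I'll enlarge the top view.

```bash
cat > h.py <<'E'
import numpy as np,cv2
def ray(s,uv):
    p=cv2.undistortPoints(np.array([[uv]],float),s["mtx"],s["D"])[0,0]
    d=s["R"].T@np.r_[p,1]; return -s["R"].T@s["t"],d
def at_z(s,uv,z):
    c,d=ray(s,uv); return c+d*(z-c[2])/d[2]
def at_depth(s,uv):
    c,d=ray(s,uv); return c+d*s["z_map"][int(round(uv[1])),int(round(uv[0]))]
def pix(s,X):
    return cv2.projectPoints(np.array(X,float).reshape(-1,3),cv2.Rodrigues(s["R"])[0],s["t"],s["mtx"],s["D"])[0][:,0]
E
python3 - <<'E'
import cv2
a=cv2.imread("pics/top0.png")[155:255,230:410]; b=cv2.imread("pics/side0.png")[95:255,190:330]
a=cv2.resize(a,None,fx=4,fy=4,interpolation=3); b=cv2.resize(b,None,fx=4,fy=4,interpolation=3)
for im,u0,v0 in((a,230,155),(b,190,95)):
    for u in range(0,im.shape[1],80): cv2.putText(im,str(u0+u//4),(u,10),0,.35,(0,0,255)); cv2.line(im,(u,0),(u,4),(0,0,255))
    for v in range(0,im.shape[0],80): cv2.putText(im,str(v0+v//4),(0,v+4),0,.35,(0,0,255))
cv2.imwrite("pics/topc.png",a);cv2.imwrite("pics/sidec.png",b[:600])
E
```

```text
(no output)
```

View pics/topc.png

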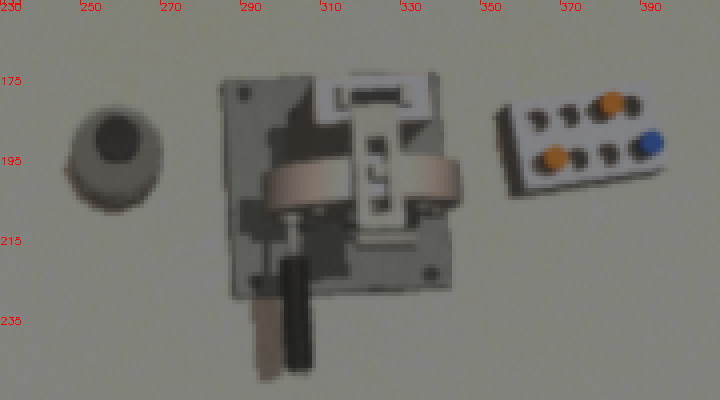

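View pics/sidec.png

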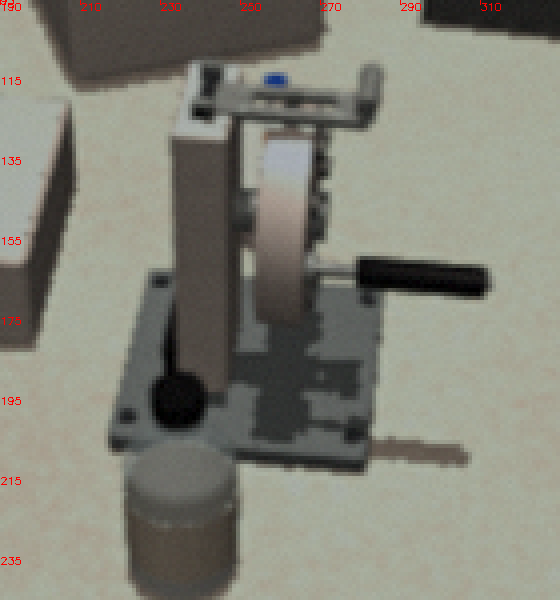

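The crops give these top-view pixels: pull bar (319,215) to (334,214.5), crank sleeve (303,219) to (304.5,247), base plate corners (288.5,229), (342.5,226.5), (339,173.5), (285.5,175). The side crop agrees: sleeve (280,163)–(310,165), bar at about (281,117).

Run:
```python
from h import *
s=dict(np.load("top0.npz")); q=dict(np.load("side0.npz"))
C=np.array([at_z(s,p,.014) for p in[(288.5,229),(342.5,226.5),(339,173.5),(285.5,175)]]);print("corners",C.round(4))
f=(C[0]+C[1])/2;b=(C[2]+C[3])/2; d=b-f; print("depth",np.linalg.norm(d),"w",np.linalg.norm(C[0]-C[1]))
yaws=[np.arctan2(d[1],d[0])]; e=(C[0]+C[3]-C[1]-C[2]); yaws.append(np.arctan2(-e[0],e[1])); print("yaws",yaws)
bar=[at_z(s,p,.213) for p in[(319,215),(334,214.5)]];print("bar",np.round(bar,4))
cr=[at_z(s,p,.13) for p in[(303,219),(304.5,247)]];print("crank",np.round(cr,4))
yw=np.mean(yaws); ex=np.array([np.cos(yw),np.sin(yw),0]);ey=np.array([-ex[1],ex[0],0])
h1=C.mean(0)-.020*ex; h2=np.mean(bar,0)+.04*ex; h3=np.mean(cr,0)+.075*ex-.045*ey
print("hub est",yw,h1.round(4),h2.round(4),h3.round(4))
h=np.mean([h1,h2,h3],0);h[2]=.125
P=[h-.04*ex+.086*np.array([0,0,1]),h-.04*ex+.045*ey,h-.11*ex+.045*ey]
print("side proj bar, crank near, far",pix(q,P).round(1).tolist(),"top",pix(s,P).round(1).tolist())
for p,z in(((259,188),.13),((376,190),.045)):print(at_z(s,p,z))
```

```text
corners [[ 0.547  -0.0564  0.014 ]
 [ 0.5556 -0.2034  0.014 ]
 [ 0.7019 -0.1952  0.014 ]
 [ 0.6952 -0.0473  0.014 ]]
depth 0.14749704905758684 w 0.147284389534664
yaws [np.float64(0.058371499429037195), np.float64(0.052188867159403185)]
bar [[ 0.5641 -0.1123  0.213 ]
 [ 0.5658 -0.147   0.213 ]]
crank [[ 0.5629 -0.0839  0.13  ]
 [ 0.494  -0.0878  0.13  ]]
hub est 0.055280183294220187 [ 0.605  -0.1267  0.014 ] [ 0.6049 -0.1275  0.213 ] [ 0.6058 -0.1266  0.13  ]
side proj bar, crank near, far [[282.9, 117.5], [279.1, 163.1], [312.0, 166.0]] top [[326.1, 214.7], [302.9, 219.2], [304.4, 247.5]]
[0.63858615 0.02564396 0.13      ]
[ 0.65242333 -0.29013262  0.045     ]
```

>>> {"name": "carry_out", "arguments": {
  "steps": [
    [[0,0,-0.06],0,-1],
    [[0.448,-0.182,-0.094],2.34,-1],
    [[0.448,-0.182,-0.094],2.34,-1],
    [[0.448,-0.182,-0.094],2.34,-1],
    [[0.448,-0.182,-0.094],2.34,-1],
    [[0.448,-0.182,-0.094],2.34,-1],
    [[0.448,-0.182,-0.094],2.34,-1],
    [[0.448,-0.182,-0.094],2.34,-1],
    [[0.448,-0.182,-0.094],2.34,-1],
    [[0.448,-0.182,-0.094],2.34,-1]
  ]
}}

```text
time: 1.35
tool_pos: [0.5669, -0.1255, 0.2982]
ee_rot: [-3.14, 0.002, 0.061]
wrist_force: [-0.6, 0.3, -0.4]
width: 0.0939
finger_force: 0.0
```

Run:
```python
from bench import robot
import cv2,numpy as np
s=robot.snapshot("side");o=robot.get_obs()
print(o["time"],o["tool_pos"],o["ee_rot"],o["wrist_force"])
im=cv2.resize(s["image"][40:240,180:380,::-1],None,fx=3,fy=3,interpolation=3)
cv2.imwrite("pics/s1.png",im)
```

```text
1.4 [ 0.56577543 -0.1273524   0.29836042] [-3.14133172e+00  2.07658817e-03  5.85810479e-02] [ 0.15143275 -1.2420882  -1.48112257]
```

View pics/s1.png

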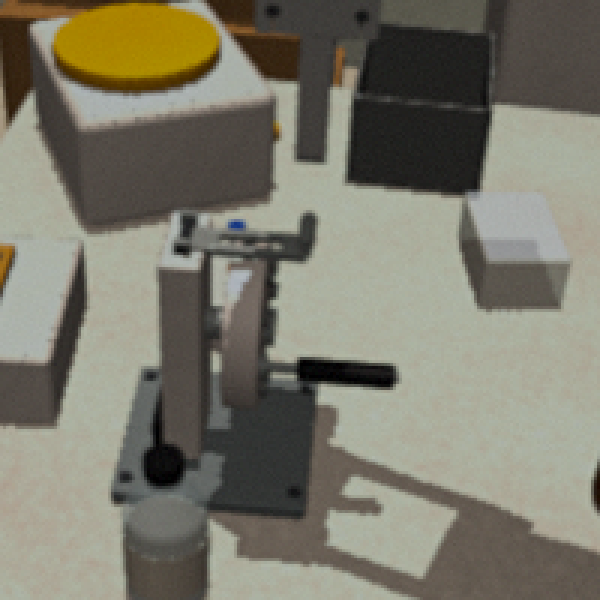

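The gripper finger, at (312,160) in this crop, hangs straight above the pull bar at (309,220). I'll descend and pinch.

>>> {"name": "carry_out", "arguments": {
  "steps": [
    [[0,0,0.05],0,-1],
    [[0,0,0.08],0,-1],
    [[0,0,0.103],0,-1],
    [[0,0,0.103],0,-0.2],
    [[0,0,0.103],0,1],
    [[0,0,0.103],0,1],
    [[0,0,0.103],0,1],
    [[0,0,0.103],0,1],
    [[0,0,0.103],0,1]
  ]
}}

```text
time: 2.52
tool_pos: [0.5654, -0.1287, 0.1966]
ee_rot: [3.141, -0.0, 0.056]
wrist_force: [-0.4, -0.4, -1.1]
width: 0.0374
finger_force: 0.0
```

Still closing; one more wait.

>>> {"name": "carry_out", "arguments": {
  "steps": [
    [[0,0,0],0,1],
    [[0,0,0],0,1],
    [[0,0,0],0,1]
  ]
}}

```text
time: 2.9
tool_pos: [0.5653, -0.1291, 0.1965]
ee_rot: [3.141, -0.0, 0.055]
wrist_force: [0.7, -1.8, 0.2]
width: 0.0332
finger_force: 30.0
```

>>> {"name": "carry_out", "arguments": {
  "steps": [
    [[0.0035,0,-0.0167],0,1],
    [[0.0102,0,-0.0324],0,1],
    [[0.0199,0,-0.0464],0,1],
    [[0.0322,0,-0.0583],0,1],
    [[0.0466,0,-0.0674],0,1],
    [[0.0626,0,-0.0735],0,1],
    [[0.0794,0,-0.0764],0,1],
    [[0.0965,0,-0.0758],0,1],
    [[0.1131,0,-0.0718],0,1],
    [[0.1286,0,-0.0646],0,1]
  ]
}}

```text
time: 4.15
tool_pos: [0.6952, -0.1215, 0.2648]
ee_rot: [3.14, -0.006, 0.056]
wrist_force: [1.5, -0.0, 7.0]
width: 0.0333
finger_force: 30.0
```

>>> {"name": "carry_out", "arguments": {
  "steps": [
    [[0,0,0],0,1],
    [[0,0,0],0,1],
    [[0,0,0],0,0.2],
    [[0,0,0],0,-0.4],
    [[0,0,0],0,-0.4],
    [[0,0,0],0,-0.4]
  ]
}}

```text
time: 4.9
tool_pos: [0.6935, -0.1215, 0.2605]
ee_rot: [-3.141, 0.001, 0.055]
wrist_force: [0.2, -0.4, -0.3]
width: 0.0635
finger_force: 0.0
```

Run:
```python
from bench import robot
import cv2,numpy as np
s=robot.snapshot("side");o=robot.get_obs()
print(o["time"],o["tool_pos"],o["ee_rot"],o["wrist_force"],o["width"])
im=cv2.resize(s["image"][40:240,180:380,::-1],None,fx=3,fy=3,interpolation=3)
cv2.imwrite("pics/s2.png",im)
```

```text
4.95 [ 0.69356709 -0.1215468   0.26064464] [-3.14133508e+00  7.68664569e-04  5.54142499e-02] [-0.67881997 -0.51098276 -0.32894274] 0.06513661573439024
```

View pics/s2.png

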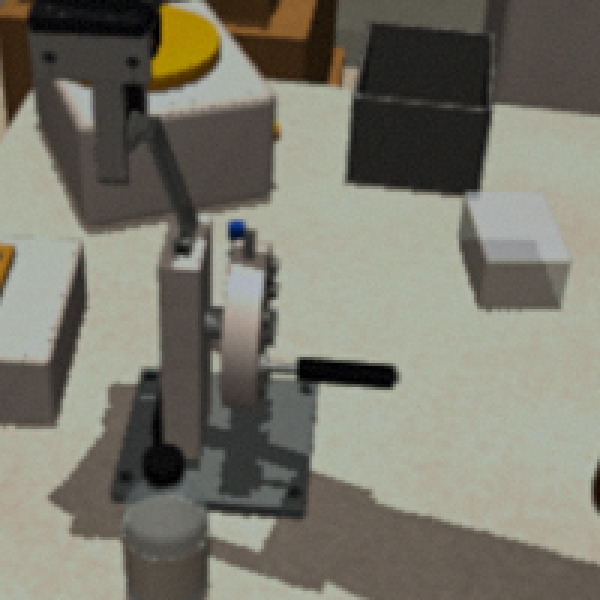

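The hasp stands folded well back, with its bar at (140,130), and the catch on the wheel's rim is free at (250,240). I'll lift clear and go to the crank.

>>> {"name": "carry_out", "arguments": {
  "steps": [
    [[0,0,-0.05],0,-0.4],
    [[0,0,-0.08],0,-0.6],
    [[-0.06,-0.015,-0.08],0,-1],
    [[-0.12,-0.03,-0.08],0,-1],
    [[-0.1687,-0.0444,-0.06],0,-1],
    [[-0.1687,-0.0444,0],0,-1],
    [[-0.1687,-0.0444,0.05],0,-1],
    [[-0.1687,-0.0444,0.05],0,-1],
    [[-0.1687,-0.0444,0.05],0,-1]
  ]
}}

```text
time: 6.08
tool_pos: [0.5241, -0.087, 0.2137]
ee_rot: [3.14, -0.004, 0.055]
wrist_force: [-0.2, 0.3, 1.3]
width: 0.0939
finger_force: 0.0
```

>>> {"name": "carry_out", "arguments": {
  "steps": [
    [[0,0,0.05],0,-1],
    [[0,0,0.09],0,-1],
    [[0,0,0.105],0,-1],
    [[0,0,0.105],0,-1],
    [[0,0,0.105],0,0],
    [[0,0,0.105],0,1],
    [[0,0,0.105],0,1],
    [[0,0,0.105],0,1],
    [[0,0,0.105],0,1],
    [[0,0,0.105],0,1]
  ]
}}

```text
time: 7.32
tool_pos: [0.5228, -0.0866, 0.106]
ee_rot: [3.142, 0.0, 0.055]
wrist_force: [-0.2, -0.6, 0.1]
width: 0.0375
finger_force: 0.0
```

>>> {"name": "carry_out", "arguments": {
  "steps": [
    [[0,0,0],0,1],
    [[0,0,0],0,1],
    [[0,0,0],0,1],
    [[0,0,0],0,1],
    [[0,0,0],0,1],
    [[0,0,0],0,1]
  ]
}}

```text
time: 8.07
tool_pos: [0.5228, -0.0866, 0.1061]
ee_rot: [3.141, -0.0, 0.055]
wrist_force: [-0.8, 0.2, -0.6]
width: 0.0171
finger_force: 30.0
```

Run:
```python
import numpy as np
for k in range(16):
    a=.4*k; t=a+.08*np.arange(1,6)
    print(k,[[[0,float(round(y,4)),float(round(z,4))],0,1] for y,z in zip(.045*(np.cos(a)-np.cos(t)),-.045*(np.sin(t)-np.sin(a)))])
```

```text
0 [[[0, 0.0001, -0.0036], 0, 1], [[0, 0.0006, -0.0072], 0, 1], [[0, 0.0013, -0.0107], 0, 1], [[0, 0.0023, -0.0142], 0, 1], [[0, 0.0036, -0.0175], 0, 1]]
1 [[[0, 0.0015, -0.0033], 0, 1], [[0, 0.0033, -0.0064], 0, 1], [[0, 0.0054, -0.0093], 0, 1], [[0, 0.0076, -0.0121], 0, 1], [[0, 0.0101, -0.0148], 0, 1]]
2 [[[0, 0.0027, -0.0024], 0, 1], [[0, 0.0055, -0.0046], 0, 1], [[0, 0.0086, -0.0065], 0, 1], [[0, 0.0117, -0.0082], 0, 1], [[0, 0.015, -0.0097], 0, 1]]
3 [[[0, 0.0034, -0.0012], 0, 1], [[0, 0.0069, -0.0021], 0, 1], [[0, 0.0104, -0.0027], 0, 1], [[0, 0.014, -0.003], 0, 1], [[0, 0.0176, -0.003], 0, 1]]
4 [[[0, 0.0036, 0.0002], 0, 1], [[0, 0.0071, 0.0008], 0, 1], [[0, 0.0107, 0.0016], 0, 1], [[0, 0.0141, 0.0027], 0, 1], [[0, 0.0174, 0.0041], 0, 1]]
5 [[[0, 0.0032, 0.0016], 0, 1], [[0, 0.0063, 0.0035], 0, 1], [[0, 0.0092, 0.0056], 0, 1], [[0, 0.0119, 0.008], 0, 1], [[0, 0.0145, 0.0105], 0, 1]]
6 [[[0, 0.0023, 0.0027], 0, 1], [[0, 0.0044, 0.0057], 0, 1], [[0, 0.0063, 0.0088], 0, 1], [[0, 0.0079, 0.012], 0, 1], [[0, 0.0092, 0.0153], 0, 1]]
7 [[[0, 0.0011, 0.0034], 0, 1], [[0, 0.0019, 0.006
[... 639 characters left out ...]
0, 1], [[0, -0.0142, 0.0022], 0, 1], [[0, -0.0178, 0.002], 0, 1]]
12 [[[0, -0.0036, -0.0005], 0, 1], [[0, -0.0071, -0.0012], 0, 1], [[0, -0.0105, -0.0022], 0, 1], [[0, -0.0139, -0.0035], 0, 1], [[0, -0.0171, -0.0051], 0, 1]]
13 [[[0, -0.0031, -0.0018], 0, 1], [[0, -0.0061, -0.0039], 0, 1], [[0, -0.0088, -0.0062], 0, 1], [[0, -0.0114, -0.0087], 0, 1], [[0, -0.0138, -0.0113], 0, 1]]
14 [[[0, -0.0022, -0.0029], 0, 1], [[0, -0.0041, -0.0059], 0, 1], [[0, -0.0058, -0.0091], 0, 1], [[0, -0.0072, -0.0124], 0, 1], [[0, -0.0083, -0.0158], 0, 1]]
15 [[[0, -0.0009, -0.0035], 0, 1], [[0, -0.0015, -0.007], 0, 1], [[0, -0.0018, -0.0106], 0, 1], [[0, -0.0018, -0.0142], 0, 1], [[0, -0.0015, -0.0178], 0, 1]]
```

>>> {"name": "carry_out", "arguments": {
  "steps": [
    [[0,0.0001,-0.0036],0,1],
    [[0,0.0006,-0.0072],0,1],
    [[0,0.0013,-0.0107],0,1],
    [[0,0.0023,-0.0142],0,1],
    [[0,0.0036,-0.0175],0,1]
  ]
}}

```text
time: 8.7
tool_pos: [0.523, -0.0903, 0.1239]
ee_rot: [3.141, -0.0, 0.055]
wrist_force: [1.1, -0.2, -4.4]
width: 0.0175
finger_force: 30.0
```

>>> {"name": "carry_out", "arguments": {
  "steps": [
    [[0,0.0015,-0.0033],0,1],
    [[0,0.0033,-0.0064],0,1],
    [[0,0.0054,-0.0093],0,1],
    [[0,0.0076,-0.0121],0,1],
    [[0,0.0101,-0.0148],0,1]
  ]
}}

```text
time: 9.32
tool_pos: [0.5236, -0.1005, 0.1386]
ee_rot: [3.141, -0.0, 0.055]
wrist_force: [0.6, -0.8, -2.8]
width: 0.0175
finger_force: 30.0
```

>>> {"name": "carry_out", "arguments": {
  "steps": [
    [[0,0.0027,-0.0024],0,1],
    [[0,0.0055,-0.0046],0,1],
    [[0,0.0086,-0.0065],0,1],
    [[0,0.0117,-0.0082],0,1],
    [[0,0.015,-0.0097],0,1]
  ]
}}

```text
time: 9.95
tool_pos: [0.5245, -0.1154, 0.1481]
ee_rot: [-3.142, -0.0, 0.055]
wrist_force: [1.2, -0.6, -4.0]
width: 0.0172
finger_force: 30.0
```

>>> {"name": "carry_out", "arguments": {
  "steps": [
    [[0,0.0034,-0.0012],0,1],
    [[0,0.0069,-0.0021],0,1],
    [[0,0.0104,-0.0027],0,1],
    [[0,0.014,-0.003],0,1],
    [[0,0.0176,-0.003],0,1]
  ]
}}

```text
time: 10.58
tool_pos: [0.5255, -0.1328, 0.1511]
ee_rot: [-3.141, -0.0, 0.056]
wrist_force: [2.2, 0.6, -3.5]
width: 0.0172
finger_force: 30.0
```

>>> {"name": "carry_out", "arguments": {
  "steps": [
    [[0,0.0036,0.0002],0,1],
    [[0,0.0071,0.0008],0,1],
    [[0,0.0107,0.0016],0,1],
    [[0,0.0141,0.0027],0,1],
    [[0,0.0174,0.0041],0,1]
  ]
}}

```text
time: 11.2
tool_pos: [0.5265, -0.1501, 0.1471]
ee_rot: [-3.141, -0.001, 0.056]
wrist_force: [3.1, 3.5, -1.5]
width: 0.0176
finger_force: 30.0
```

>>> {"name": "carry_out", "arguments": {
  "steps": [
    [[0,0.0032,0.0016],0,1],
    [[0,0.0063,0.0035],0,1],
    [[0,0.0092,0.0056],0,1],
    [[0,0.0119,0.008],0,1],
    [[0,0.0145,0.0105],0,1]
  ]
}}

```text
time: 11.82
tool_pos: [0.5274, -0.1641, 0.1371]
ee_rot: [-3.14, -0.001, 0.056]
wrist_force: [1.8, 6.5, 0.4]
width: 0.0172
finger_force: 30.0
```

>>> {"name": "carry_out", "arguments": {
  "steps": [
    [[0,0.0023,0.0027],0,1],
    [[0,0.0044,0.0057],0,1],
    [[0,0.0063,0.0088],0,1],
    [[0,0.0079,0.012],0,1],
    [[0,0.0092,0.0153],0,1]
  ]
}}

```text
time: 12.45
tool_pos: [0.528, -0.1733, 0.1228]
ee_rot: [-3.141, -0.002, 0.056]
wrist_force: [0.8, 5.4, 4.6]
width: 0.0172
finger_force: 30.0
```

>>> {"name": "carry_out", "arguments": {
  "steps": [
    [[0,0.0011,0.0034],0,1],
    [[0,0.0019,0.0069],0,1],
    [[0,0.0024,0.0105],0,1],
    [[0,0.0026,0.0141],0,1],
    [[0,0.0025,0.0177],0,1]
  ]
}}

```text
time: 13.08
tool_pos: [0.5282, -0.1766, 0.1063]
ee_rot: [3.14, -0.002, 0.056]
wrist_force: [-1.7, 5.8, 7.4]
width: 0.0174
finger_force: 30.0
```

>>> {"name": "carry_out", "arguments": {
  "steps": [
    [[0,-0.0004,0.0036],0,1],
    [[0,-0.001,0.0071],0,1],
    [[0,-0.0019,0.0106],0,1],
    [[0,-0.0031,0.014],0,1],
    [[0,-0.0046,0.0173],0,1]
  ]
}}

```text
time: 13.7
tool_pos: [0.5281, -0.1739, 0.0902]
ee_rot: [3.136, -0.003, 0.055]
wrist_force: [-3.4, 0.6, 10.7]
width: 0.0167
finger_force: 30.0
```

>>> {"name": "carry_out", "arguments": {
  "steps": [
    [[0,-0.0017,0.0032],0,1],
    [[0,-0.0037,0.0062],0,1],
    [[0,-0.0059,0.009],0,1],
    [[0,-0.0083,0.0117],0,1],
    [[0,-0.0109,0.0141],0,1]
  ]
}}

```text
time: 14.32
tool_pos: [0.5277, -0.1658, 0.0766]
ee_rot: [3.131, -0.003, 0.054]
wrist_force: [-2.5, -4.6, 10.6]
width: 0.0171
finger_force: 30.0
```

>>> {"name": "carry_out", "arguments": {
  "steps": [
    [[0,-0.0028,0.0022],0,1],
    [[0,-0.0058,0.0043],0,1],
    [[0,-0.0089,0.006],0,1],
    [[0,-0.0122,0.0075],0,1],
    [[0,-0.0156,0.0088],0,1]
  ]
}}

```text
time: 14.95
tool_pos: [0.5268, -0.1531, 0.0665]
ee_rot: [3.126, -0.002, 0.053]
wrist_force: [-0.2, -11.6, 1.9]
width: 0.0173
finger_force: 30.0
```

>>> {"name": "carry_out", "arguments": {
  "steps": [
    [[0,-0.0035,0.001],0,1],
    [[0,-0.007,0.0017],0,1],
    [[0,-0.0106,0.0021],0,1],
    [[0,-0.0142,0.0022],0,1],
    [[0,-0.0178,0.002],0,1]
  ]
}}

```text
time: 15.58
tool_pos: [0.5255, -0.1349, 0.0614]
ee_rot: [3.128, -0.001, 0.053]
wrist_force: [3.3, -11.7, -8.3]
width: 0.0175
finger_force: 30.0
```

>>> {"name": "carry_out", "arguments": {
  "steps": [
    [[0,-0.0036,-0.0005],0,1],
    [[0,-0.0071,-0.0012],0,1],
    [[0,-0.0105,-0.0022],0,1],
    [[0,-0.0139,-0.0035],0,1],
    [[0,-0.0171,-0.0051],0,1]
  ]
}}

```text
time: 16.2
tool_pos: [0.5242, -0.1148, 0.0646]
ee_rot: [3.134, 0.0, 0.054]
wrist_force: [6.3, -6.5, -12.3]
width: 0.0169
finger_force: 30.0
```

>>> {"name": "carry_out", "arguments": {
  "steps": [
    [[0,-0.0031,-0.0018],0,1],
    [[0,-0.0061,-0.0039],0,1],
    [[0,-0.0088,-0.0062],0,1],
    [[0,-0.0114,-0.0087],0,1],
    [[0,-0.0138,-0.0113],0,1]
  ]
}}

```text
time: 16.82
tool_pos: [0.5233, -0.0987, 0.0757]
ee_rot: [3.138, 0.001, 0.055]
wrist_force: [5.1, -2.3, -10.8]
width: 0.017
finger_force: 30.0
```

>>> {"name": "carry_out", "arguments": {
  "steps": [
    [[0,-0.0022,-0.0029],0,1],
    [[0,-0.0041,-0.0059],0,1],
    [[0,-0.0058,-0.0091],0,1],
    [[0,-0.0072,-0.0124],0,1],
    [[0,-0.0083,-0.0158],0,1]
  ]
}}

```text
time: 17.45
tool_pos: [0.5228, -0.089, 0.0921]
ee_rot: [3.141, 0.001, 0.055]
wrist_force: [4.2, 0.9, -7.7]
width: 0.0171
finger_force: 30.0
```

>>> {"name": "carry_out", "arguments": {
  "steps": [
    [[0,-0.0009,-0.0035],0,1],
    [[0,-0.0015,-0.007],0,1],
    [[0,-0.0018,-0.0106],0,1],
    [[0,-0.0018,-0.0142],0,1],
    [[0,-0.0015,-0.0178],0,1]
  ]
}}

```text
time: 18.08
tool_pos: [0.5227, -0.0871, 0.1119]
ee_rot: [3.141, -0.0, 0.055]
wrist_force: [2.0, 1.7, -5.2]
width: 0.0169
finger_force: 30.0
```

```bash
cat > fit.py <<'E'
import numpy as np
from scipy.optimize import least_squares
D=np.array([[-.0903,.1239,1.1,-.2,-4.4,.523],[-.1005,.1386,.6,-.8,-2.8,.5236],[-.1154,.1481,1.2,-.6,-4,.5245],[-.1328,.1511,2.2,.6,-3.5,.5255],[-.1501,.1471,3.1,3.5,-1.5,.5265],[-.1641,.1371,1.8,6.5,.4,.5274],[-.1733,.1228,.8,5.4,4.6,.528],[-.1766,.1063,-1.7,5.8,7.4,.5282],[-.1739,.0902,-3.4,.6,10.7,.5281],[-.1658,.0766,-2.5,-4.6,10.6,.5277],[-.1531,.0665,-.2,-11.6,1.9,.5268],[-.1349,.0614,3.3,-11.7,-8.3,.5255],[-.1148,.0646,6.3,-6.5,-12.3,.5242],[-.0987,.0757,5.1,-2.3,-10.8,.5233],[-.089,.0921,4.2,.9,-7.7,.5228],[-.0871,.1119,2,1.7,-5.2,.5227]])
c,s=np.cos(.055),np.sin(.055)
Y=-s*(D[:,5]-.605)+c*(D[:,0]+.127); Z=D[:,1]+.019-.125
cf=least_squares(lambda p:np.hypot(Y-p[0],Z-p[1])-p[2],[0,0,.045]).x;print("circle",cf)
ph=np.unwrap(np.arctan2(Z-cf[1],Y-cf[0]))
Fy=-s*D[:,2]+c*D[:,3];Fz=D[:,4]
T=-(-Fy*np.sin(ph)+Fz*np.cos(ph)); Rr=Fy*np.cos(ph)+Fz*np.sin(ph)
A=np.c_[np.ones(16),np.cos(ph),np.sin(ph)]
x,*_=np.linalg.lstsq(A,T,rcond=None)
G=np.hypot(x[1],x[2]);d=np.arctan2(-x[2],x[1])
print("drag",x[0],"G",G,"delta",d,"phi target",np.mod(-np.pi/2-d,2*np.pi))
print(np.c_[ph,T,T-A@x,Rr].round(2))
E
python3 fit.py
```

```text
circle [-0.00030977  0.00013169  0.04499905]
drag 6.557407881063585 G 5.341548773075632 delta 1.7911714473427125 phi target 2.921217533041977
[[ 0.4   3.94  0.51 -1.97]
 [ 0.8   1.34 -0.65 -2.59]
 [ 1.2   0.83 -0.45 -3.97]
 [ 1.6   0.39 -0.98 -3.51]
 [ 1.99  2.42  0.13 -2.73]
 [ 2.38  4.7   0.9  -4.35]
 [ 2.76  6.26  0.55 -3.26]
 [ 3.14  7.42 -0.28 -5.86]
 [ 3.5   9.74  0.25 -4.51]
 [ 3.85 10.93  0.09 -3.56]
 [ 4.22 11.08 -0.62  3.84]
 [ 4.64 11.24 -0.6   9.13]
 [ 5.1  10.97  0.03  8.81]
 [ 5.54  9.69  0.46  5.42]
 [ 5.97  7.11  0.04  3.03]
 [ 6.41  5.36  0.63  0.91]]
```

Run:
```python
import numpy as np
for k in range(10):
    a=6.4-.4*k; t=a-.08*np.arange(1,6)
    print(k,[[[0,float(round(y,4)),float(round(z,4))],0,1] for y,z in zip(.045*(np.cos(a)-np.cos(t)),-.045*(np.sin(t)-np.sin(a)))])
```

```text
0 [[[0, -0.0003, 0.0036], 0, 1], [[0, -0.0003, 0.0072], 0, 1], [[0, 0.0, 0.0108], 0, 1], [[0, 0.0006, 0.0143], 0, 1], [[0, 0.0015, 0.0178], 0, 1]]
1 [[[0, 0.0011, 0.0034], 0, 1], [[0, 0.0026, 0.0067], 0, 1], [[0, 0.0042, 0.0099], 0, 1], [[0, 0.0061, 0.013], 0, 1], [[0, 0.0083, 0.0158], 0, 1]]
2 [[[0, 0.0024, 0.0027], 0, 1], [[0, 0.005, 0.0052], 0, 1], [[0, 0.0078, 0.0075], 0, 1], [[0, 0.0107, 0.0095], 0, 1], [[0, 0.0138, 0.0113], 0, 1]]
3 [[[0, 0.0032, 0.0016], 0, 1], [[0, 0.0066, 0.0029], 0, 1], [[0, 0.0101, 0.0039], 0, 1], [[0, 0.0136, 0.0046], 0, 1], [[0, 0.0171, 0.0051], 0, 1]]
4 [[[0, 0.0036, 0.0002], 0, 1], [[0, 0.0072, 0.0001], 0, 1], [[0, 0.0108, -0.0003], 0, 1], [[0, 0.0143, -0.001], 0, 1], [[0, 0.0178, -0.002], 0, 1]]
5 [[[0, 0.0034, -0.0012], 0, 1], [[0, 0.0066, -0.0028], 0, 1], [[0, 0.0098, -0.0045], 0, 1], [[0, 0.0128, -0.0065], 0, 1], [[0, 0.0156, -0.0088], 0, 1]]
6 [[[0, 0.0026, -0.0025], 0, 1], [[0, 0.0051, -0.0051], 0, 1], [[0, 0.0073, -0.008], 0, 1], [[0, 0.0092, -0.011], 0, 1], [[0, 0.0109, -0.0141], 0, 1]]
7 [[[0, 0.0015, -0.0033], 0, 1], [[0, 0.0027, -0.0067], 0, 1], [[0, 0.0036, -0.0102], 0, 1], [[0, 0.0042, -0.0137], 0, 1], [[0, 0.0046, -0.0173], 0, 1]]
8 [[[0, 0.0001, -0.0036], 0, 1], [[0, -0.0002, -0.0072], 0, 1], [[0, -0.0007, -0.0108], 0, 1], [[0, -0.0015, -0.0143], 0, 1], [[0, -0.0025, -0.0177], 0, 1]]
9 [[[0, -0.0013, -0.0033], 0, 1], [[0, -0.0029, -0.0066], 0, 1], [[0, -0.0048, -0.0096], 0, 1], [[0, -0.0069, -0.0126], 0, 1], [[0, -0.0092, -0.0153], 0, 1]]
```

>>> {"name": "carry_out", "arguments": {
  "steps": [
    [[0,-0.0003,0.0036],0,1],
    [[0,-0.0003,0.0072],0,1],
    [[0,0.0,0.0108],0,1],
    [[0,0.0006,0.0143],0,1],
    [[0,0.0015,0.0178],0,1]
  ]
}}

```text
time: 18.7
tool_pos: [0.5229, -0.0878, 0.0963]
ee_rot: [-3.141, -0.001, 0.056]
wrist_force: [-2.1, 5.3, 6.6]
width: 0.0176
finger_force: 30.0
```

>>> {"name": "carry_out", "arguments": {
  "steps": [
    [[0,0.0011,0.0034],0,1],
    [[0,0.0026,0.0067],0,1],
    [[0,0.0042,0.0099],0,1],
    [[0,0.0061,0.013],0,1],
    [[0,0.0083,0.0158],0,1]
  ]
}}

```text
time: 19.32
tool_pos: [0.5233, -0.0955, 0.0792]
ee_rot: [-3.14, -0.001, 0.056]
wrist_force: [0.1, 6.0, 1.6]
width: 0.0173
finger_force: 30.0
```

>>> {"name": "carry_out", "arguments": {
  "steps": [
    [[0,0.0024,0.0027],0,1],
    [[0,0.005,0.0052],0,1],
    [[0,0.0078,0.0075],0,1],
    [[0,0.0107,0.0095],0,1],
    [[0,0.0138,0.0113],0,1]
  ]
}}

```text
time: 19.95
tool_pos: [0.5241, -0.1095, 0.067]
ee_rot: [-3.14, -0.0, 0.056]
wrist_force: [1.8, 4.3, -1.5]
width: 0.0175
finger_force: 30.0
```

>>> {"name": "carry_out", "arguments": {
  "steps": [
    [[0,0.0032,0.0016],0,1],
    [[0,0.0066,0.0029],0,1],
    [[0,0.0101,0.0039],0,1],
    [[0,0.0136,0.0046],0,1],
    [[0,0.0171,0.0051],0,1]
  ]
}}

```text
time: 20.58
tool_pos: [0.5252, -0.1282, 0.0613]
ee_rot: [3.141, -0.0, 0.055]
wrist_force: [2.8, 2.0, -3.2]
width: 0.0172
finger_force: 30.0
```

>>> {"name": "carry_out", "arguments": {
  "steps": [
    [[0,0.0036,0.0002],0,1],
    [[0,0.0072,0.0001],0,1],
    [[0,0.0108,-0.0003],0,1],
    [[0,0.0143,-0.001],0,1],
    [[0,0.0178,-0.002],0,1]
  ]
}}

```text
time: 21.2
tool_pos: [0.5263, -0.1458, 0.0635]
ee_rot: [3.141, -0.0, 0.055]
wrist_force: [3.2, 0.2, -2.5]
width: 0.0172
finger_force: 30.0
```

>>> {"name": "carry_out", "arguments": {
  "steps": [
    [[0,0.0034,-0.0012],0,1],
    [[0,0.0066,-0.0028],0,1],
    [[0,0.0098,-0.0045],0,1],
    [[0,0.0128,-0.0065],0,1],
    [[0,0.0156,-0.0088],0,1]
  ]
}}

```text
time: 21.82
tool_pos: [0.5271, -0.1612, 0.0723]
ee_rot: [3.141, -0.0, 0.055]
wrist_force: [2.6, 0.8, -3.7]
width: 0.0172
finger_force: 30.0
```

>>> {"name": "carry_out", "arguments": {
  "steps": [
    [[0,0.0026,-0.0025],0,1],
    [[0,0.0051,-0.0051],0,1],
    [[0,0.0073,-0.008],0,1],
    [[0,0.0092,-0.011],0,1],
    [[0,0.0109,-0.0141],0,1]
  ]
}}

```text
time: 22.45
tool_pos: [0.5277, -0.1719, 0.0864]
ee_rot: [3.141, -0.001, 0.055]
wrist_force: [5.4, 0.6, -3.4]
width: 0.0173
finger_force: 30.0
```

>>> {"name": "carry_out", "arguments": {
  "steps": [
    [[0,0.0015,-0.0033],0,1],
    [[0,0.0027,-0.0067],0,1],
    [[0,0.0036,-0.0102],0,1],
    [[0,0.0042,-0.0137],0,1],
    [[0,0.0046,-0.0173],0,1]
  ]
}}

```text
time: 23.08
tool_pos: [0.528, -0.1763, 0.1033]
ee_rot: [-3.141, -0.0, 0.055]
wrist_force: [5.5, 1.7, -4.4]
width: 0.017
finger_force: 30.0
```

>>> {"name": "carry_out", "arguments": {
  "steps": [
    [[0,0.0001,-0.0036],0,1],
    [[0,-0.0002,-0.0072],0,1],
    [[0,-0.0007,-0.0108],0,1],
    [[0,-0.0015,-0.0143],0,1],
    [[0,-0.0025,-0.0177],0,1]
  ]
}}

```text
time: 23.7
tool_pos: [0.5278, -0.1741, 0.1205]
ee_rot: [3.141, -0.0, 0.055]
wrist_force: [6.2, -1.5, -7.3]
width: 0.0172
finger_force: 30.0
```

>>> {"name": "carry_out", "arguments": {
  "steps": [
    [[0,-0.0013,-0.0033],0,1],
    [[0,-0.0029,-0.0066],0,1],
    [[0,-0.0048,-0.0096],0,1],
    [[0,-0.0069,-0.0126],0,1],
    [[0,-0.0092,-0.0153],0,1]
  ]
}}

```text
time: 24.32
tool_pos: [0.5273, -0.1657, 0.1353]
ee_rot: [3.14, 0.0, 0.055]
wrist_force: [6.9, -3.1, -8.0]
width: 0.0169
finger_force: 30.0
```

```bash
cat >> fit.py <<'E'
B=np.array([[-.0878,.0963,-2.1,5.3,6.6,.5229],[-.0955,.0792,.1,6,1.6,.5233],[-.1095,.067,1.8,4.3,-1.5,.5241],[-.1282,.0613,2.8,2,-3.2,.5252],[-.1458,.0635,3.2,.2,-2.5,.5263],[-.1612,.0723,2.6,.8,-3.7,.5271],[-.1719,.0864,5.4,.6,-3.4,.5277],[-.1763,.1033,5.5,1.7,-4.4,.528],[-.1741,.1205,6.2,-1.5,-7.3,.5278],[-.1657,.1353,6.9,-3.1,-8,.5273]])
def tp(D):
    Y=-s*(D[:,5]-.605)+c*(D[:,0]+.127); Z=D[:,1]+.019-.125
    ph=np.arctan2(Z-cf[1],Y-cf[0]); return ph,(-s*D[:,2]+c*D[:,3])*np.sin(ph)-D[:,4]*np.cos(ph)
pb,Tb=tp(B)
def fit(P,T,S,n):
    A=np.c_[S,np.cos(P),np.sin(P)]; x,*_=np.linalg.lstsq(A,T,rcond=None)
    print(n,"drag",x[0],"G",np.hypot(x[1],x[2]),"phi target",np.mod(-np.pi/2-np.arctan2(-x[2],x[1]),6.2832)); return (T-A@x).round(2)
print(fit(pb,Tb,-np.ones(10),"rev"))
print(fit(np.r_[ph,pb],np.r_[T,Tb],np.r_[np.ones(16),-np.ones(10)],"both"))
E
python3 fit.py|tail -5
```

```text
[-0.46  0.11  0.19  0.22  0.63 -1.02 -0.06  0.41 -0.58  0.56]
both drag 6.613029194771072 G 5.268212579751862 phi target 2.892041592467374
[ 0.54 -0.69 -0.55 -1.15 -0.08  0.67  0.33 -0.47  0.11 -0.   -0.64 -0.56
  0.13  0.58  0.14  0.69 -0.85 -0.24 -0.09  0.04  0.55 -1.02  0.01  0.51
 -0.49  0.61]
```

>>> {"name": "carry_out", "arguments": {
  "steps": [
    [[0,0.0023,0.0028],0,1],
    [[0,0.0044,0.0057],0,1],
    [[0,0.0063,0.0088],0,1],
    [[0,0.0079,0.012],0,1],
    [[0,0.0092,0.0153],0,1],
    [[0,0.01,0.0179],0,1],
    [[0,0.0105,0.0196],0,1],
    [[0,0.0105,0.0196],0,1],
    [[0,0.0105,0.0196],0,1],
    [[0,0.0105,0.0196],0,1]
  ]
}}

```text
time: 25.58
tool_pos: [0.528, -0.1751, 0.1174]
ee_rot: [3.142, -0.001, 0.056]
wrist_force: [3.4, 4.4, 4.5]
width: 0.017
finger_force: 30.0
```

Run:
```python
from bench import robot
import cv2,numpy as np
s=robot.snapshot("top");q=robot.snapshot("side");o=robot.get_obs()
p=o["tool_pos"];c,n=np.cos(.055),np.sin(.055)
Y=-n*(p[0]-.605)+c*(p[1]+.127)+.0003;Z=p[2]+.019-.1251
print(o["time"],p,o["ee_rot"],o["wrist_force"],o["width"],o["finger_force"],np.abs(o["qvel"]).max(),"phi",np.arctan2(Z,Y),np.hypot(Y,Z))
a=cv2.resize(s["image"][155:255,240:400,::-1],None,fx=2.5,fy=2.5,interpolation=3)
b=cv2.resize(q["image"][60:240,190:350,::-1],None,fx=2.5,fy=2.5,interpolation=3)
a=np.vstack([a,np.zeros((200,400,3),np.uint8)])
cv2.imwrite("pics/end.png",np.hstack([a,b]))
```

```text
25.675 [ 0.52801111 -0.17508097  0.11743573] [ 3.14152607e+00 -1.02381292e-03  5.55342234e-02] [2.85885285 4.51820673 3.96928958] 0.016828824734915645 30.000539124011993 0.0016152725944692807 phi 2.8865360361167594 0.04492952584368577
```

View pics/end.png

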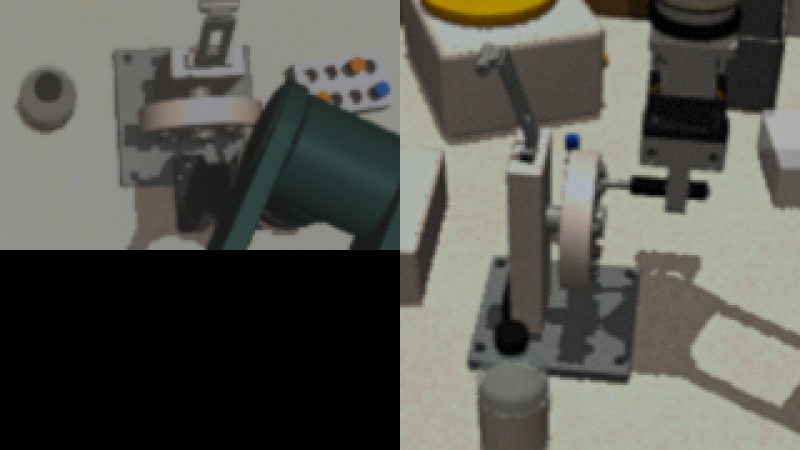

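The picture shows the crank held in the fingers at (670,188) of the composite, and the hasp folded back with its bar at (490,57). The bottle and rack look undisturbed. The wheel is at rest at 2.89 rad, against a fitted target of 2.89.

```bash
python3 -c "
from bench import robot
print(robot.close_job())"
```

```text
the job is handed in; nothing more can be done
None
```

The job is handed in: the hasp is folded back to about 2.0 rad, and the wheel rests at about 2.89 rad, where the force fit puts the heavy side straight down (I estimate to about 0.04 rad). The crank is still gripped, the bottle and rack look undisturbed in the last pictures, and it took 25.7 s of the 72 s; the hand-in returned no verdict.

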